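# Restock the touch-latch counter case

## Task

Press the counter case's lid down at its orange dot until the touch latch clicks, keep a fingertip on it so that it rises slowly instead of flying up, then swing the lid fully open so that it stays. Then lift the red tin out of the rack by its broad faces, stand it on the blue mat and let go, take it again by its narrow ends and lower it gently, upright, into the empty middle compartment of the case between the two blue tins. Leave everything else where it is.

Things in the scene. Friction and masses are not known exactly. Their poses are not given: they have to be found in the camera images.
- case: Fixed green case, 204 (x) x 148 (y) x 86 high, walls and floor 8 thick; origin under it at mid-width, 95 from the rear face, +x to the lid's hinge (rear), -x the front. Two dividers (70 long, 60 high) make three compartments side by side in y, 40 wide; the outer ones hold blue tins, the middle one is empty. Beyond the dividers' ends is finger room: 134 free in x (-101 to +33).
- slot (a point): Fixed point in the case: where the centre of the red tin belongs, on the middle compartment's mid-line, 30 above the compartment's floor (the floor's top is 8 above the table). Axes as the case: x along the compartment, z up.
- lid (a joint): Lid angle, rad. 0 shut and latched; negative pressed in (stop -0.05, dot 8 mm down); grows as it opens; stop 1.75. The latch trips 3 to 4 mm before that stop, against 5 to 9 N; reaching the stop is harmless. As the finger backs off, a spring drives the lid up with 2 to 5 N at the dot to about 0.47; unchecked it flies. Beyond that the stiff hinge holds any angle; 2 N at the edge swings it.
- lid_hinge (a point): Point on the lid's hinge axis at mid-width, 81 above the table, 85 behind (+x of) the case's origin; the axis runs along the case's y. This frame turns with the lid. The lid is a pale wooden panel, 130 wide, 8 thick, inset in the case's top, its top 1 below the rim when shut.
- lid_press (a point): Centre of the orange dot (28 across) on the lid's top face, 164 from the hinge: press here. It moves and turns with the lid.
- lid_edge (a point): Middle of the lid's free front edge, half-way through its thickness, 184 from the hinge. Moves and turns with the lid. Once ajar, pushing this edge up and to the rear from the front swings it open.
- tin_red_mid (a point): Centre of the red tin with a round metal plug on top and a pale band: a closed box 60 (its x) x 30 (its y) x 60 high (z up), 0.08 to 0.17 kg. It stands in the rack, one of three tins 75 apart; 45 free on either side of its broad faces, only about 6 at its narrow ends, which face the rack's long walls.
- rack: Fixed white trough-shaped display rack, 86 (x) x 250 (y), floor 10 thick, long walls 6 thick and 58 (front, -x) and 68 (rear) above the table, open at both ends; origin at the centre of its underside, z up. The tins stand on its floor in a row along its y.
- mat: Fixed flat blue mat, 130 (x) x 120 (y) x 3 thick; origin at the centre of its underside, on the table.
- tin_green_mid (a point): Centre of the green tin, same size, stands in the rack; leave it.
- tin_yellow_mid (a point): Centre of the yellow tin, same size, stands in the rack; leave it.
- tin_in1_mid (a point): Centre of the blue tin in the case's right (-y) compartment, same size; leave it.
- tin_in2_mid (a point): Centre of the blue tin in the case's left (+y) compartment, same size; leave it.
- candy_jar: Loose amber jar, 90 across, 130 high, at the back of the table; origin under its centre; leave it.
- sauce: Loose red bottle, 56 across, 190 high, at the back of the table; origin under its centre; leave it.
- mug: Loose blue mug, 80 across, 90 high, its handle (35 out) away from the rack, on the robot's side of the rack; origin under its centre; leave it.
- tin_red: The red tin's body, origin at the centre of its underside, axes as for its centre.
Things that resemble listed ones, but are neither listed nor needed, are in the scene too. Of the things that look like the tin_red, the smallest one is meant. What is meant by the mat is not white, and is the larger of those in its own colour.

How it is judged:
By the outcome, as a careful person would: the job done as asked, in the order asked, and still so for the second after the job is handed in, with the robot touching nothing.
It also fails if it takes over 72 s, if anything falls off the work surface, if the arm or the gripper's body presses on something with over 40 N, if the wrist force passes 120 N, or if a joint passes its speed limit or range.

## Robot

A 6-joint arm with a two-finger parallel gripper is mounted at the origin on the work surface. World frame = base frame: x ahead of the robot, y to its left, z up, the work surface at z = 0. Lengths are in m, angles in degrees, forces in N, time in s.
With the tool pointing down it reaches from about 0.375 to 0.9 m from the base axis. Payload 3.1 kg.
Tool frame: the origin (TCP) lies at the very end of the fingers, on their centre line; the grasp point (between the pads) lies 19 mm behind it; z points along the fingers, y is the line along which they close (so a half turn about z gives the same grasp; the last joint's range is limited). The gripper opens to 87 mm and grips with 3 to 60 N. Pads are 19 mm wide; open, the fingers measure 117 mm over their backs; the gripper's body (75 mm by 190 mm) begins 51 mm behind the grasp point.
Start: joints at [-75.373, 30.224, 82.088, -0, 67.689, -10.227], TCP at [0.263, -0.567, 0.223] pointing down, gripper open.
Joint ranges: [-176.69, 176.69], [-43.24, 126.21], [12.49, 139.97], [-82, 262], [0, 151.66], [-163.58, 163.58]. Speed limits (degrees/s): [159.86, 159.86, 180, 180, 180, 180].

## Interface

Orientations are given as a 3x3 rotation matrix whose columns are the frame's x, y, z axes.
In Python, from rig import readout, cams, bot gives the robot as it stands.
- The arm moves only by the shell command python3 -m inch 'ROWS'. ROWS is JSON, a list of rows, each a list of 5 numbers: the shift along the world's x, y, z in cm, then the turn about the world's z in degrees, then the finger opening in cm, from 0 to 8.7. In form: [[dx, dy, dz, twist, fingers], ...]. A call has 1 to 10 rows; each row is the pose to reach, as a shift and turn from the pose commanded when the call began; what a row does not reach only later rows make up. A row lasts 1/12 s, in which the tool goes at most 41.7 mm and 7.16 degrees, less where a joint would pass 70% of its speed; a pose out of reach is approached as far as the arm can. A call with a gripper value outside its range is refused whole. The fingers move at their own pace and stop on an object; the grip force is fixed at half the most. Time passes only in rows, so rows that repeat a pose let the fingers close. It gives the time, the measured TCP pose, the force, the opening and the grip force at its end, in the units of the state.
- readout.read_state(): the state, without advancing time (a new reading comes with each control period).
- cams.capture(name): name is "scene" or "top" or "wrist"; returns a dict with "image" (480x640x3 uint8, blue, green, red), "intrinsics" (3x3 intrinsics, pixels), "xyz" and "rotation" of the camera in the world; the wrist camera has in their place "tool_from_camera" (4x4, takes a point from camera to tool coordinates, whose origin is the TCP and whose axes are the flange's). Camera axes: x right, y down, z forward; pixel columns grow to the right and rows downward; lengths in m; the calibration is good to about 2 mm. A picture is of the moment at which its call begins: read the wrist's pose just before it. There is no depth.
- bot.hand_in(): hands the job in; it is judged then, once.
The state is a dict: "time_s": time; "joint_positions": joint angles; "qvel": joint speeds; "tau": joint torques, N m; "position": TCP position; "tcp_rot": TCP orientation; "force": force on the tool from outside, world axes, zero at the start; "moment": the same for the moment, N m; "opening": opening from 0.0 (shut) to 1.0 (fully open); "grasp_force": force on a finger pad.
Only numpy, scipy, OpenCV 4.12 (cv2) and the standard library are available. Lean on these libraries where they do the work, as an engineer would, in place of code of your own. Each camera call takes 0.05 s, during which the arm holds its last target. There are 200 camera calls.

## Working session

There is one attempt and no reset: what is moved stays moved. The work goes in short steps, Python scripts to look and compute and a shell command to move; the robot and the scene stay as the last step left them, time stands still between calls to the robot, and variables do not carry over. Pictures are saved under pics/ and viewed, at most 11 in all, crops included, and the job is handed in when it is done.

```bash
mkdir -p pics; ls
python3 - <<'E'
from rig import readout,cams,bot
import cv2
s=readout.read_state();print({k:s[k] for k in('time_s','position','tcp_rot','force','opening')})
for n in('scene','top'):
    c=cams.capture(n);cv2.imwrite(f'pics/{n}0.png',c['image']);print(n,c['intrinsics'],c['xyz'],c['rotation'])
E
```

```text
pics
{'time_s': 0.0, 'position': array([ 0.26254347, -0.56639701,  0.22158395]), 'tcp_rot': array([[ 9.07376483e-01,  4.20318464e-01, -5.54906353e-04],
       [ 4.20318683e-01, -9.07374270e-01,  2.03437768e-03],
       [ 3.51578755e-04, -2.07918397e-03, -9.99997777e-01]]), 'force': array([ 0.44100543, -0.25765831,  0.12243212]), 'opening': 0.9990546136480667}
scene [[500.66265897   0.         325.03982612]
 [  0.         500.66265897 238.98759602]
 [  0.           0.           1.        ]] [1.11243485 0.65249047 0.7817116 ] [[-0.70240303  0.47844102 -0.52699542]
 [ 0.71174265  0.46458551 -0.52686118]
 [-0.00723757 -0.745154   -0.66685315]]
top [[618.13985201   0.         323.90384159]
 [  0.         618.13985201 240.70057027]
 [  0.           0.           1.        ]] [0.42816696 0.13386554 1.27017524] [[ 0.02259457 -0.9954119   0.09297648]
 [-0.99972392 -0.023096   -0.00432036]
 [ 0.00644793 -0.0928532  -0.99565893]]
```

View pics/top0.png

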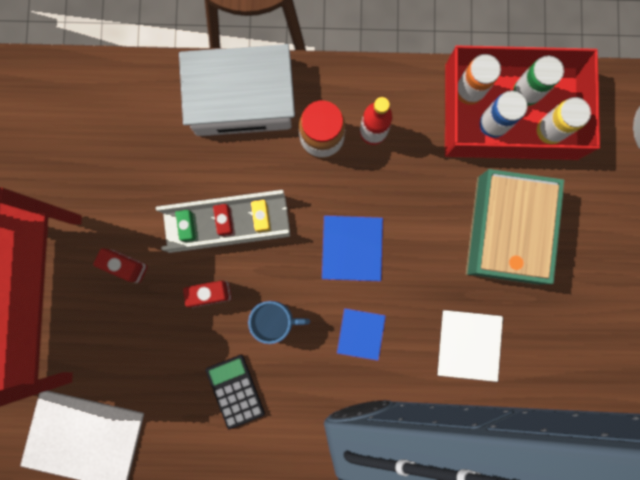

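View pics/scene0.png

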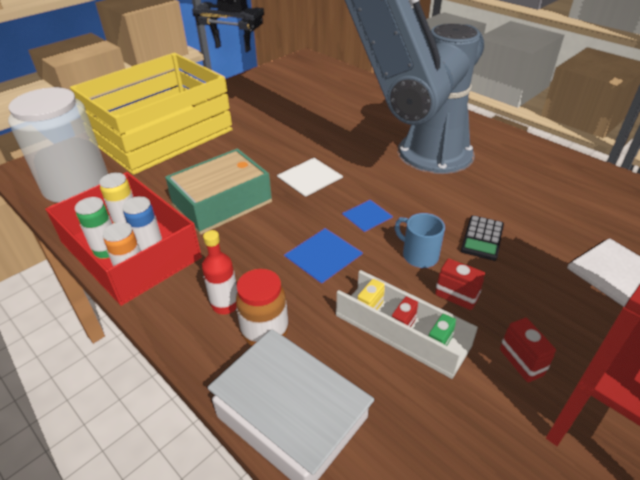

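The top view shows the case at about (516,228) with its dot at (516,263), and the rack with the red tin at (222,219). The large blue mat is at (352,248), and the mug at (270,322) has its handle to the right. In the scene view, the two larger red decoys stand outside the rack. Next I'll segment these and measure them.

```bash
cat > h.py <<'E'
import numpy as np,cv2
from rig import readout,cams
def ray(c,px,z,R=None,t=None):
    R=c['rotation'] if R is None else R; t=c['xyz'] if t is None else t
    K=np.array(c['intrinsics']);d=np.array(R)@np.linalg.inv(K)@np.array([px[0],px[1],1.]);t=np.array(t)
    return t+d*(z-t[2])/d[2]
def proj(c,P):
    p=np.array(c['intrinsics'])@(np.array(c['rotation']).T@(np.array(P)-c['xyz']));return p[:2]/p[2]
def blobs(img,lo,hi,amin=60,roi=None):
    m=cv2.inRange(cv2.cvtColor(img,cv2.COLOR_BGR2HSV),lo,hi)
    if roi: q=np.zeros_like(m);q[roi[1]:roi[3],roi[0]:roi[2]]=255;m&=q
    return [k for k in cv2.findContours(m,cv2.RETR_EXTERNAL,cv2.CHAIN_APPROX_NONE)[0] if cv2.contourArea(k)>amin]
E
python3 - <<'E'
from h import *
c=cams.capture('top');im=c['image']
def rep(n,lo,hi,roi,z,a=60):
    for k in blobs(im,lo,hi,a,roi):
        b=cv2.boxPoints(cv2.minAreaRect(k));w=np.array([ray(c,p,z)[:2] for p in b])
        m=cv2.moments(k);ce=ray(c,(m['m10']/m['m00'],m['m01']/m['m00']),z)[:2]
        e=[w[1]-w[0],w[2]-w[1]]
        print(n,cv2.contourArea(k),'cen',ce.round(4),'mid',w.mean(0).round(4),'sides',[(round(np.linalg.norm(v),4),round(np.degrees(np.arctan2(v[1],v[0])),1)) for v in e])
rep('mat',(105,150,80),(125,255,255),(300,190,400,370),.003,500)
rep('dot',(5,170,150),(16,255,255),(490,240,540,285),.085,40)
rep('lid',(8,40,130),(25,175,255),(465,165,570,290),.085,1500)
rep('case',(65,50,30),(95,255,255),(450,150,580,300),.086,400)
rep('red',(0,150,60),(6,255,255),(205,195,240,240),.07,40)
rep('redb',(172,150,60),(180,255,255),(205,195,240,240),.07,40)
rep('yel',(20,120,100),(32,255,255),(240,190,285,240),.07,40)
rep('grn',(45,120,40),(80,255,255),(165,200,205,250),.07,40)
cv2.imwrite('pics/crop1.png',np.hstack([cv2.resize(im[160:290,460:580],None,fx=3.3,fy=3.3,interpolation=cv2.INTER_CUBIC),cv2.resize(im[170:300,150:270],None,fx=3.3,fy=3.3,interpolation=cv2.INTER_CUBIC)]))
E
```

```text
mat 1678.0 cen [0.3579 0.049 ] mid [0.3581 0.0489] sides [(np.float64(0.0881), np.float64(-8.4)), (np.float64(0.082), np.float64(-98.1))]
mat 3431.0 cen [0.5326 0.0701] mid [0.5331 0.0703] sides [(np.float64(0.1276), np.float64(-0.1)), (np.float64(0.1189), np.float64(-90.1))]
dot 112.5 cen [ 0.5058 -0.2414] mid [ 0.5063 -0.2416] sides [(np.float64(0.0231), np.float64(-88.7)), (np.float64(0.0231), np.float64(179.6))]
lid 6247.5 cen [ 0.575  -0.2492] mid [ 0.5763 -0.2498] sides [(np.float64(0.1867), np.float64(-6.8)), (np.float64(0.1331), np.float64(-95.5))]
case 8768.5 cen [ 0.5741 -0.2419] mid [ 0.5755 -0.2424] sides [(np.float64(0.209), np.float64(-6.7)), (np.float64(0.1666), np.float64(-95.5))]
red 276.5 cen [0.5772 0.3264] mid [0.5779 0.3272] sides [(np.float64(0.0295), np.float64(-79.8)), (np.float64(0.0597), np.float64(-169.2))]
yel 339.5 cen [0.5867 0.2539] mid [0.5874 0.2545] sides [(np.float64(0.0308), np.float64(-81.0)), (np.float64(0.0626), np.float64(-170.7))]
grn 273.0 cen [0.564  0.3983] mid [0.5647 0.3997] sides [(np.float64(0.0293), np.float64(-79.6)), (np.float64(0.0592), np.float64(-168.7))]
```

View pics/crop1.png

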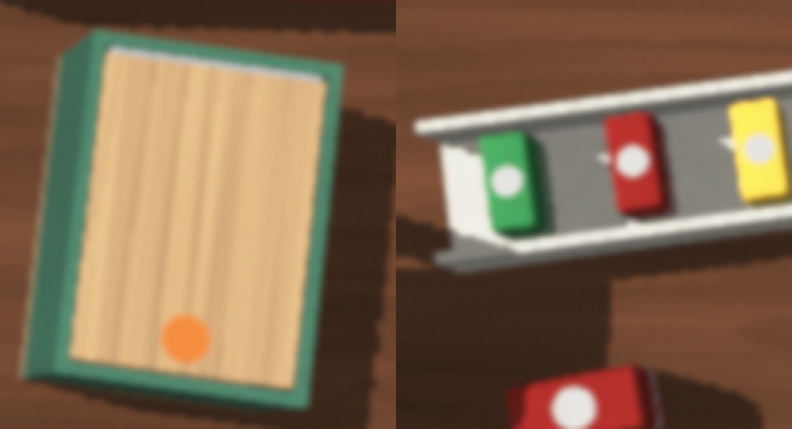

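The crop confirms the lid's dot is centred near the front edge, with the case yawed about -6.3°, and the red tin is upright mid-rack, yawed about 10°. Moving over the dot with the fingers shut.

```bash
python3 -m inch '[[0,0,0,-6,0],[2,2.7,0,-12,0],[4.5,6,0,-18,0],[7,9.3,0,-24,0],[9.5,12.7,0,-31,0],[12,16,0,-31,0],[14.5,19.5,0,-31,0],[17,22.8,0,-31,0],[19.5,26,0,-31,0],[22,29.3,0,-31,0]]'; python3 -m inch '[[1,1.5,-2,0,0],[2.3,3.2,-5,0,0],[2.3,3.2,-8,0,0],[2.3,3.2,-9,0,0],[2.3,3.2,-9,0,0],[2.3,3.2,-9,0,0]]'
python3 - <<'E'
from h import *
s=readout.read_state();print(s['position'],s['tcp_rot'][:,1])
c=cams.capture('wrist');cv2.imwrite('pics/w1.png',c['image'])
T=np.array(c['tool_from_camera']);R=s['tcp_rot']@T[:3,:3];t=s['position']+s['tcp_rot']@T[:3,3]
for k in blobs(c['image'],(5,170,150),(16,255,255),100):
    m=cv2.moments(k);p=(m['m10']/m['m00'],m['m01']/m['m00']);print(p,cv2.contourArea(k),ray(c,p,.085,R,t))
E
```

```text
time_s: 0.98
position: [0.4829, -0.273, 0.2224]
tcp_rot: [[0.994, -0.107, -0.0], [-0.107, -0.994, 0.0], [-0.0, -0.0, -1.0]]
force: [1.3, -0.2, 0.4]
opening: 0.323
grasp_force: 0.0
time_s: 1.48
position: [0.505, -0.2434, 0.1325]
tcp_rot: [[0.994, -0.108, -0.001], [-0.108, -0.994, 0.0], [-0.001, -0.0, -1.0]]
force: [0.7, -0.6, 0.9]
opening: 0.008
grasp_force: 0.0
[ 0.50495817 -0.24338084  0.13250575] [-1.07694173e-01 -9.94184029e-01 -2.86551875e-04]
```

View pics/w1.png

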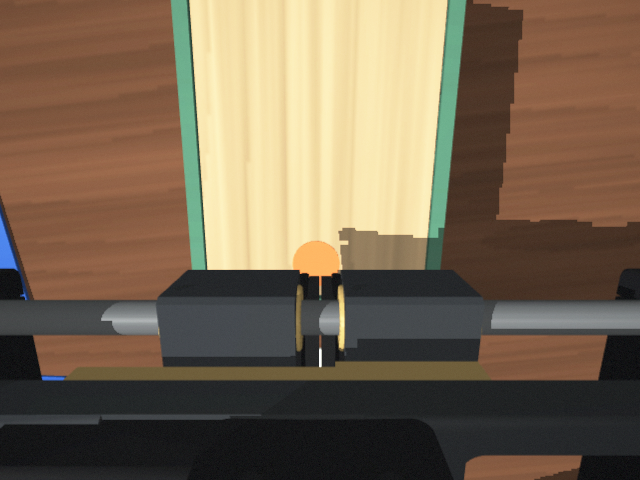

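The wrist view shows the dot at (316,260), centred ahead of the closed fingers with the case edges symmetric. Pressing.

```bash
python3 -m inch '[[0.1,0.2,-2,0,0],[0.1,0.2,-4,0,0],[0.1,0.2,-4.5,0,0],[0.1,0.2,-4.8,0,0],[0.1,0.2,-5,0,0],[0.1,0.2,-5.2,0,0],[0.1,0.2,-5.2,0,0]]'; python3 -m inch '[[0,0,-0.1,0,0],[0,0,-0.2,0,0],[0,0,-0.2,0,0]]';python3 -m inch '[[0,0,-0.1,0,0],[0,0,-0.2,0,0],[0,0,-0.2,0,0]]'
```

```text
time_s: 2.12
position: [0.506, -0.2417, 0.0824]
tcp_rot: [[0.994, -0.107, 0.001], [-0.107, -0.994, -0.001], [0.001, 0.001, -1.0]]
force: [-2.2, 0.2, 2.6]
opening: -0.0
grasp_force: 1.5
time_s: 2.37
position: [0.5061, -0.2417, 0.0805]
tcp_rot: [[0.994, -0.107, 0.001], [-0.107, -0.994, -0.002], [0.001, 0.001, -1.0]]
force: [-3.2, -0.5, 5.5]
opening: 0.003
grasp_force: 2.9
time_s: 2.62
position: [0.5061, -0.2417, 0.0784]
tcp_rot: [[0.994, -0.107, 0.001], [-0.107, -0.994, -0.002], [0.001, 0.001, -1.0]]
force: [-3.3, 0.2, 4.9]
opening: 0.008
grasp_force: 2.7
```

```bash
python3 -m inch '[[0,0,-0.1,0,0],[0,0,-0.2,0,0],[0,0,-0.2,0,0]]'; python3 -m inch '[[0,0,-0.1,0,0],[0,0,-0.1,0,0]]'
```

```text
time_s: 2.87
position: [0.5062, -0.2417, 0.0773]
tcp_rot: [[0.994, -0.107, 0.001], [-0.107, -0.994, -0.002], [0.001, 0.002, -1.0]]
force: [-5.1, 1.4, 10.8]
opening: 0.003
grasp_force: 5.7
time_s: 3.03
position: [0.5062, -0.2417, 0.0772]
tcp_rot: [[0.994, -0.107, 0.001], [-0.107, -0.994, -0.002], [0.001, 0.002, -1.0]]
force: [-6.0, 1.9, 17.0]
opening: 0.008
grasp_force: 8.5
```

```bash
python3 -m inch '[[0,0,0.3,0,0],[0,0,0.6,0,0],[0,0,0.9,0,0],[0,0,1.2,0,0],[0,0,1.5,0,0],[0.1,0,1.8,0,0],[0.1,0,2.1,0,0],[0.1,0,2.4,0,0],[0.2,0,2.7,0,0],[0.2,0,3,0,0]]'
```

```text
time_s: 3.87
position: [0.5087, -0.2411, 0.1038]
tcp_rot: [[0.994, -0.107, 0.001], [-0.107, -0.994, -0.0], [0.001, 0.0, -1.0]]
force: [0.6, -0.4, 1.6]
opening: 0.007
grasp_force: 0.9
```

```bash
python3 -m inch '[[0,0,0.3,0,0],[0.1,0,0.6,0,0],[0.1,0,0.9,0,0],[0.2,0,1.2,0,0],[0.2,0,1.5,0,0],[0.3,0,1.8,0,0],[0.4,0,2.1,0,0],[0.5,0,2.4,0,0],[0.6,0,2.7,0,0],[0.7,-0.1,3,0,0]]';  python3 -m inch '[[0.1,0,0.3,0,0],[0.2,0,0.6,0,0],[0.3,0,0.9,0,0],[0.4,0,1.2,0,0],[0.5,0,1.5,0,0],[0.7,0,1.8,0,0],[0.8,0,2.1,0,0],[0.8,0,2.1,0,0]]'
```

```text
time_s: 4.7
position: [0.5147, -0.2412, 0.1336]
tcp_rot: [[0.994, -0.107, -0.001], [-0.107, -0.994, 0.001], [-0.001, -0.001, -1.0]]
force: [-1.4, 0.6, 0.6]
opening: 0.001
grasp_force: 0.6
time_s: 5.37
position: [0.5239, -0.2422, 0.1553]
tcp_rot: [[0.994, -0.107, 0.001], [-0.107, -0.994, -0.001], [0.002, 0.001, -1.0]]
force: [-0.5, 1.0, 3.4]
opening: 0.008
grasp_force: 1.2
```

```bash
python3 -m inch '[[0.1,0,0.3,0,0],[0.2,0,0.6,0,0],[0.2,0,0.9,0,0],[0.2,0,1.2,0,0],[0.2,0,1.6,0,0],[0.2,0,2,0,0],[0.2,0,3,0,0]]'
python3 - <<'E'
from h import *
c=cams.capture('scene');cv2.imwrite('pics/s2.png',cv2.resize(c['image'][60:260,120:360],None,fx=3,fy=3))
E
```

```text
time_s: 5.95
position: [0.5241, -0.2412, 0.184]
tcp_rot: [[0.994, -0.107, -0.003], [-0.107, -0.994, 0.002], [-0.003, -0.002, -1.0]]
force: [0.0, 1.0, -0.4]
opening: 0.002
grasp_force: 0.0
```

View pics/s2.png

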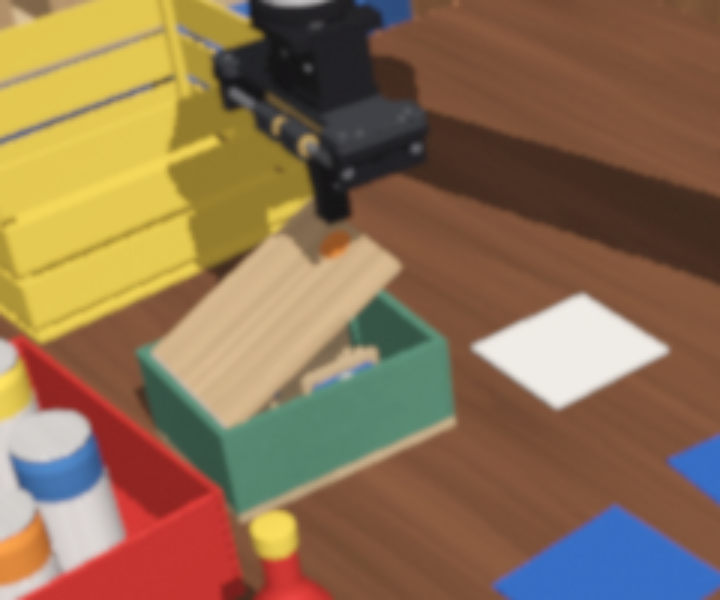

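The lid is resting ajar at about 27°. Next I'll move the finger in front of its free edge and swing it along its arc.

```bash
python3 -m inch '[[-0.5,0,1,0,0],[-2,0.1,1,0,0],[-4,0.3,1,0,0],[-5.5,0.4,1,0,0],[-5.5,0.4,0,0,0],[-5.5,0.4,-2,0,0],[-5.5,0.4,-3.7,0,0],[-5.5,0.4,-3.7,0,0]]'
python3 - <<'E'
import numpy as np
# tip path: tip centre 11 mm in front of edge, 17 mm below, start (.47,-.237,.147)
u=np.array([.994,-.11]);H=np.array([.669,-.2595])
p0=np.array([.469,-.237,.147])
for th in np.arange(.47,1.86,.1):
    q=H+u*(-.184*np.cos(th)+ (0 if th<1.57 else .0)-.011); print(round(th,2),((np.r_[q,.081+.184*np.sin(th)-.017]-p0)*100).round(1))
E
```

```text
time_s: 6.67
position: [0.4686, -0.2367, 0.145]
tcp_rot: [[0.994, -0.107, -0.004], [-0.107, -0.994, 0.004], [-0.005, -0.003, -1.0]]
force: [-0.0, 0.2, -0.1]
opening: 0.008
grasp_force: 0.0
0.47 [ 2.6 -0.3  0. ]
0.57 [ 3.5 -0.4  1.6]
0.67 [ 4.6 -0.5  3.1]
0.77 [ 5.8 -0.7  4.5]
0.87 [ 7.1 -0.8  5.8]
0.97 [ 8.6 -1.   6.9]
1.07 [10.1 -1.2  7.8]
1.17 [11.8 -1.3  8.6]
1.27 [13.5 -1.5  9.3]
1.37 [15.3 -1.7  9.7]
1.47 [17.1 -1.9 10. ]
1.57 [18.9 -2.1 10.1]
1.67 [20.7 -2.3 10. ]
1.77 [22.5 -2.5  9.7]
```

```bash
python3 -m inch '[[1.3,-0.1,0,0,0],[2.6,-0.3,0.2,0,0],[3.5,-0.4,1.6,0,0],[4.6,-0.5,3.1,0,0],[5.8,-0.7,4.5,0,0],[7.1,-0.8,5.8,0,0],[8.6,-1,6.9,0,0],[10.1,-1.2,7.8,0,0]]'; python3 -m inch '[[1.7,-0.1,0.8,0,0],[3.4,-0.3,1.5,0,0],[5.2,-0.5,1.9,0,0],[7,-0.7,2.2,0,0],[7.9,-0.8,2.3,0,0],[8.8,-0.9,2.3,0,0],[9.7,-1,2.2,0,0]]'
```

```text
time_s: 7.33
position: [0.5709, -0.2495, 0.2276]
tcp_rot: [[0.994, -0.107, -0.001], [-0.107, -0.994, 0.0], [-0.002, -0.0, -1.0]]
force: [-2.5, 1.1, 1.6]
opening: 0.003
grasp_force: 1.2
time_s: 7.92
position: [0.6688, -0.2599, 0.2487]
tcp_rot: [[0.994, -0.107, 0.0], [-0.107, -0.994, -0.001], [0.0, 0.001, -1.0]]
force: [-1.1, -0.6, 1.1]
opening: 0.004
grasp_force: 0.5
```

```bash
python3 -m inch '[[0.5,0,0,0,0],[1,-0.1,0,0,0],[1,-0.1,0,0,0]]'
```

```text
time_s: 8.17
position: [0.6788, -0.2608, 0.2476]
tcp_rot: [[0.994, -0.107, 0.001], [-0.107, -0.994, 0.0], [0.0, -0.0, -1.0]]
force: [0.7, 0.4, 0.4]
opening: 0.002
grasp_force: 0.0
```

```bash
python3 -m inch '[[0.5,0,-0.1,0,0],[1,-0.1,-0.2,0,0],[1,-0.1,-0.2,0,0]]';python3 -m inch '[[0.3,0,0,0,0],[0.6,0,-0.1,0,0],[0.6,0,-0.1,0,0]]'
python3 - <<'E'
from h import *
c=cams.capture('scene');cv2.imwrite('pics/s3.png',cv2.resize(c['image'][40:260,120:360],None,fx=2.5,fy=2.5))
E
```

```text
time_s: 8.42
position: [0.6845, -0.2612, 0.2464]
tcp_rot: [[0.994, -0.107, -0.01], [-0.107, -0.994, 0.002], [-0.01, -0.001, -1.0]]
force: [-10.5, 2.5, 7.3]
opening: 0.005
grasp_force: 5.6
time_s: 8.67
position: [0.6851, -0.2612, 0.2464]
tcp_rot: [[0.994, -0.108, -0.022], [-0.108, -0.994, 0.003], [-0.022, -0.0, -1.0]]
force: [-21.5, 2.5, 14.2]
opening: 0.003
grasp_force: 12.2
```

View pics/s3.png

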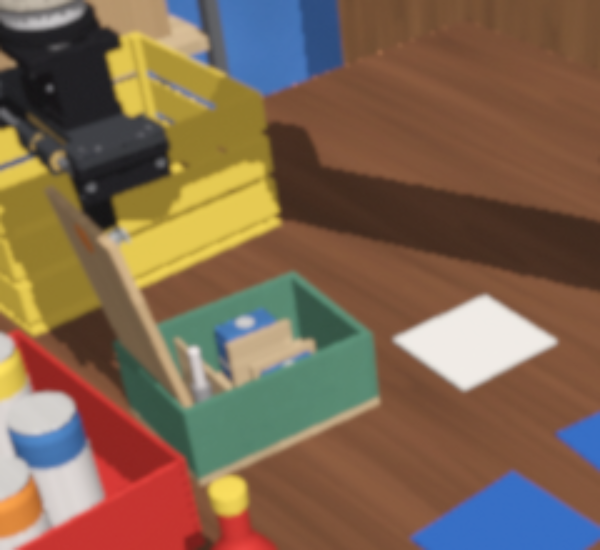

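The lid is fully back at its stop (21 N reaction). The empty middle compartment sits between the two blue tins. Backing off and going to the rack.

```bash
python3 -m inch '[[-2,0.2,0,0,0],[-5,0.5,0,0,0],[-8,0.8,0,0,0],[-10.5,4,0,4,6.5],[-10.5,8,0,8,6.5],[-10.5,12,0,12,6.5],[-10.5,16,0,15,6.5],[-10.5,20,0,15,6.5],[-10.5,24,0,15,6.5],[-10.5,28,0,15,6.5]]';python3 -m inch '[[0,4,0,0,6.5],[0,8,0,0,6.5],[0,12,0,0,6.5],[0,16,0,0,6.5],[0,20,0,0,6.5],[0,24,-1,0,6.5],[0,28,-3,0,6.5],[0,30.5,-5,0,6.5],[0,30.5,-5,0,6.5],[0,30.5,-5,0,6.5]]'
python3 - <<'E'
from h import *
s=readout.read_state();print(s['position'],s['tcp_rot'][:,1])
c=cams.capture('wrist');cv2.imwrite('pics/w2.png',c['image'])
t=cams.capture('top')
k=max(blobs(t['image'],(8,40,130),(25,175,255),100,(440,100,600,300)),key=cv2.contourArea);print('lid px',cv2.boundingRect(k))
cv2.imwrite('pics/t2.png',t['image'])
E
```

```text
time_s: 9.55
position: [0.5893, 0.02, 0.2451]
tcp_rot: [[0.988, 0.153, 0.002], [0.153, -0.988, 0.0], [0.002, -0.0, -1.0]]
force: [0.2, -0.4, -0.1]
opening: 0.447
grasp_force: 0.0
time_s: 10.38
position: [0.5878, 0.3247, 0.1927]
tcp_rot: [[0.988, 0.157, -0.003], [0.157, -0.988, -0.001], [-0.003, 0.001, -1.0]]
force: [0.0, -0.6, 0.2]
opening: 0.748
grasp_force: 0.0
[0.58775975 0.32465843 0.19268186] [ 1.57044246e-01 -9.87591394e-01  5.85511466e-04]
lid px (489, 214, 53, 63)
```

View pics/w2.png

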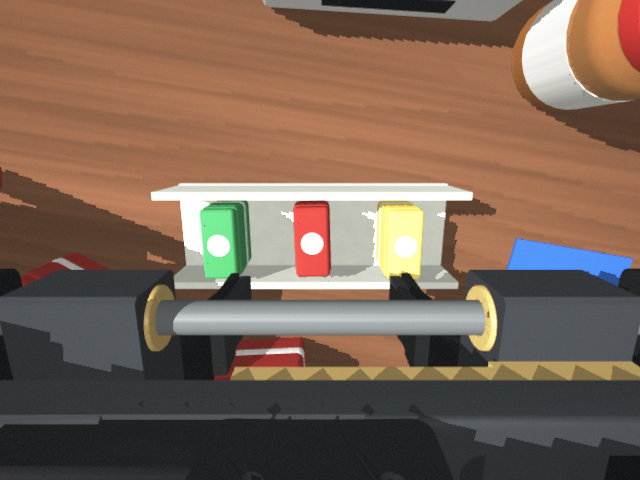

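The wrist view is square to the rack, with the red tin's plug at (312,243), green at (218,245) and yellow at (405,245).

Run:
```python
from h import *
s=readout.read_state();c=cams.capture('wrist')
T=np.array(c['tool_from_camera']);print(T.round(3).tolist())
R=s['tcp_rot']@T[:3,:3];t=s['position']+s['tcp_rot']@T[:3,3]
for p in((312,243),(218,245),(405,245)):print(ray(c,p,.071,R,t).round(4))
```

```text
[[0.0, -0.969, -0.246, 0.067], [1.0, 0.0, 0.001, 0.002], [-0.001, -0.246, 0.969, -0.161], [0.0, 0.0, 0.0, 1.0]]
[0.5829 0.326  0.071 ]
[0.5697 0.4001 0.071 ]
[0.5927 0.2522 0.071 ]
```

```bash
python3 -m inch '[[-0.7,0.2,-3,0,6.5],[-0.7,0.2,-6,0,6.5],[-0.7,0.2,-9,0,6.5],[-0.7,0.2,-12,0,6.5],[-0.7,0.2,-14,0,6.5],[-0.7,0.2,-15.5,0,6.5],[-0.7,0.2,-16,0,6.5],[-0.7,0.2,-16,0,6.5]]';python3 -m inch '[[0,0,0,0,4],[0,0,0,0,3.2],[0,0,0,0,2.2],[0,0,0,0,2.2],[0,0,0,0,2.2],[0,0,0,0,2.2],[0,0,0,0,2.2],[0,0,0,0,2.2]]'
```

```text
time_s: 11.2
position: [0.5824, 0.3236, 0.0342]
tcp_rot: [[0.988, 0.152, -0.001], [0.152, -0.988, -0.0], [-0.001, 0.0, -1.0]]
force: [-0.8, 0.0, 0.2]
opening: 0.745
grasp_force: 0.0
time_s: 11.87
position: [0.5826, 0.3258, 0.0353]
tcp_rot: [[0.988, 0.154, 0.001], [0.154, -0.988, 0.001], [0.002, -0.001, -1.0]]
force: [-0.5, 2.8, 3.6]
opening: 0.344
grasp_force: 30.0
```

```bash
python3 -m inch '[[0,0,0.5,0,2.2],[0,0,1.5,0,2.2],[0,0,3.5,0,2.2],[0,0,6,0,2.2],[0,0,9,0,2.2],[0,0,12,0,2.2],[0,0,12.5,0,2.2]]';python3 -m inch '[[-0.5,-2,0,-3,2.2],[-1,-5,0,-6,2.2],[-2,-8,0,-9,2.2],[-3,-11,0,-12,2.2],[-4,-14,0,-15,2.2],[-5,-17,0,-15,2.2],[-5,-20,0,-15,2.2],[-5,-23,-2,-15,2.2],[-5,-25,-5,-15,2.2],[-5,-25.6,-8,-15,2.2]]'
```

```text
time_s: 12.45
position: [0.5853, 0.3261, 0.1658]
tcp_rot: [[0.988, 0.154, 0.01], [0.154, -0.988, 0.003], [0.01, -0.002, -1.0]]
force: [1.1, -0.2, -0.9]
opening: 0.344
grasp_force: 30.0
time_s: 13.28
position: [0.5329, 0.0658, 0.0795]
tcp_rot: [[0.994, -0.11, 0.003], [-0.11, -0.994, -0.001], [0.003, 0.001, -1.0]]
force: [1.1, 1.3, -2.0]
opening: 0.339
grasp_force: 30.0
```

```bash
python3 -m inch '[[0,0,-1,0,2.2],[0,0,-2.5,0,2.2],[0,0,-3.5,0,2.2],[0,0,-4,0,2.2],[0,0,-4.3,0,2.2],[0,0,-4.6,0,2.2],[0,0,-4.6,0,2.2]]'
```

```text
time_s: 13.87
position: [0.5323, 0.0696, 0.0338]
tcp_rot: [[0.994, -0.106, 0.001], [-0.106, -0.994, -0.0], [0.001, -0.0, -1.0]]
force: [-0.7, 0.3, -1.7]
opening: 0.346
grasp_force: 30.0
```

```bash
python3 -m inch '[[0,0,-0.2,0,2.2],[0,0,-0.4,0,2.2],[0,0,-0.4,0,2.2]]';python3 -m inch '[[0,0,-0.1,0,2.2],[0,0,-0.2,0,2.2],[0,0,-0.2,0,2.2]]'
```

```text
time_s: 14.12
position: [0.5322, 0.0692, 0.0297]
tcp_rot: [[0.994, -0.107, 0.0], [-0.107, -0.994, -0.0], [0.0, -0.0, -1.0]]
force: [-0.3, -0.5, -0.9]
opening: 0.344
grasp_force: 30.0
time_s: 14.37
position: [0.5323, 0.0691, 0.0282]
tcp_rot: [[0.994, -0.107, 0.001], [-0.107, -0.994, -0.0], [0.001, -0.0, -1.0]]
force: [-1.0, 0.8, 3.4]
opening: 0.339
grasp_force: 30.0
```

```bash
python3 -m inch '[[0,0,0,0,3.5],[0,0,0,0,5],[0,0,0,0,6],[0,0,0,0,6],[0,0,1,0,6],[0,0,4,0,6],[0,0,8,0,6],[0,0,12,0,8.7],[0,0,14,7,8.7],[0,0,14,14,8.7]]';python3 -m inch '[[0,0,0,7,8.7],[0,0,0,14,8.7],[0,0,0,21,8.7],[0,0,0,28,8.7],[0,0,0,35,8.7],[0,0,0,42,8.7],[0,0,0,49,8.7],[0,0,0,56,8.7],[0,0,0,63,8.7],[0,0,0,70,8.7]]';python3 -m inch '[[0,0,0,6,8.7],[0,0,0,6,8.7],[0,0,0,6,8.7]]'
python3 - <<'E'
from h import *
s=readout.read_state();print(s['position'],s['tcp_rot'][:,1])
c=cams.capture('wrist');cv2.imwrite('pics/w3.png',c['image'])
E
```

```text
time_s: 15.2
position: [0.5358, 0.069, 0.1736]
tcp_rot: [[0.99, 0.143, 0.012], [0.143, -0.99, -0.001], [0.012, 0.003, -1.0]]
force: [0.6, -0.1, -0.3]
opening: 0.836
grasp_force: 0.0
time_s: 16.03
position: [0.5319, 0.0692, 0.1682]
tcp_rot: [[0.204, 0.979, 0.0], [0.979, -0.204, -0.0], [0.0, 0.0, -1.0]]
force: [-0.1, -0.6, 0.4]
opening: 0.999
grasp_force: 0.0
time_s: 16.28
position: [0.532, 0.0692, 0.168]
tcp_rot: [[0.11, 0.994, 0.0], [0.994, -0.11, 0.0], [0.0, 0.0, -1.0]]
force: [0.4, 0.3, 0.3]
opening: 1.002
grasp_force: 0.0
[0.53203388 0.06915815 0.16801959] [ 9.93952183e-01 -1.09813036e-01  3.94464649e-04]
```

View pics/w3.png

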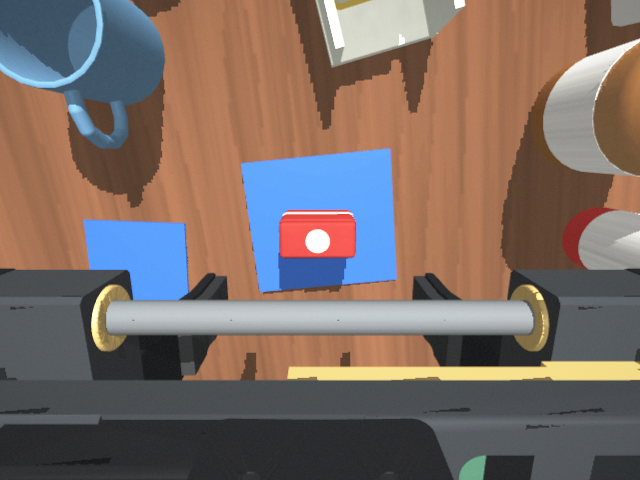

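The tin stands square on the mat, its plug at (317,241), centred between the open fingers. Regrasping it by the narrow ends.

```bash
python3 -m inch '[[0,0,-3,0,8.7],[0,0,-6,0,8.7],[0,0,-9,0,8.7],[0,0,-12,0,8.7],[0,0,-13.5,0,8.7],[0,0,-13.8,0,8.7],[0,0,-13.8,0,8.7]]';python3 -m inch '[[0,0,0,0,7.5],[0,0,0,0,6.5],[0,0,0,0,5.5],[0,0,0,0,5.2],[0,0,0,0,5.2],[0,0,0,0,5.2],[0,0,0,0,5.2],[0,0,0,0,5.2]]'
python3 - <<'E'
from h import *
# slot from case rim in first top image: case-coloured rim and open-lid top image
c=cams.capture('top');im=c['image'];cv2.imwrite('pics/t3.png',cv2.resize(im[160:300,440:600],None,fx=4,fy=4,interpolation=cv2.INTER_CUBIC))
E
```

```text
time_s: 16.92
position: [0.5315, 0.0691, 0.0287]
tcp_rot: [[0.108, 0.994, -0.002], [0.994, -0.108, 0.0], [-0.0, -0.002, -1.0]]
force: [-0.0, 0.5, 1.1]
opening: 0.998
grasp_force: 0.0
time_s: 17.58
position: [0.5319, 0.0692, 0.0303]
tcp_rot: [[0.107, 0.994, -0.0], [0.994, -0.107, -0.0], [-0.0, -0.0, -1.0]]
force: [-2.1, 0.6, 6.5]
opening: 0.687
grasp_force: 30.0
```

View pics/t3.png

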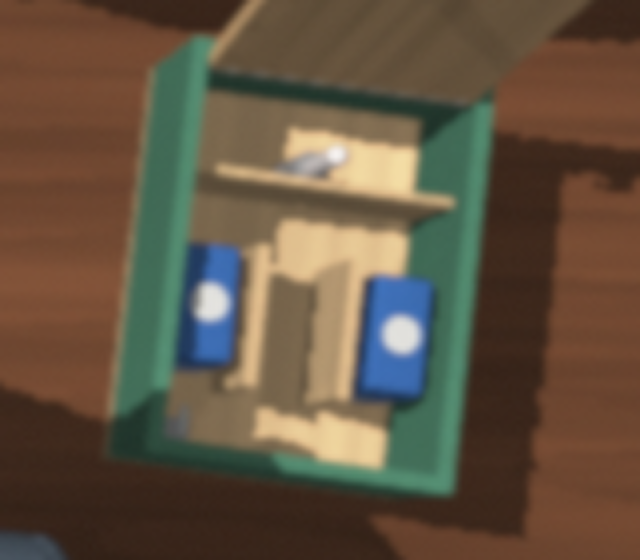

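The top view shows the open case: blue plugs at crop (211,301) and (401,335), with divider tops running (262,245)–(240,387) and (355,262)–(345,402). The middle compartment is empty.

Run:
```python
from h import *
c=cams.capture('top')
f=lambda x,y,z:ray(c,(440+x/4-.4,160+y/4-.4),z)[:2].round(4)
print('blues',f(211,301,.07),f(401,335,.07),(f(211,301,.07)+f(401,335,.07))/2)
d=[f(*p,.064) for p in((262,245),(240,387),(355,262),(345,402))];print(d,np.mean(d,0))
r=[f(*p,.086) for p in((205,38),(160,448),(490,98),(450,490))];print('rim',r,np.mean(r,0),'front mid',(r[1]+r[3])/2, 'rear mid',(r[0]+r[2])/2)
u=np.array([.994,-.108]);print('slot from dot',np.array([.506,-.2415])+.045*u)
```

```text
blues [ 0.5594 -0.2004] [ 0.5448 -0.2932] [ 0.5521 -0.2468]
[array([ 0.5883, -0.2272]), array([ 0.518 , -0.2161]), array([ 0.581 , -0.2731]), array([ 0.5118, -0.2676])] [ 0.549775 -0.246   ]
rim [array([ 0.6864, -0.1933]), array([ 0.4862, -0.1712]), array([ 0.6601, -0.3321]), array([ 0.4692, -0.3103])] [ 0.575475 -0.251725] front mid [ 0.4777  -0.24075] rear mid [ 0.67325 -0.2627 ]
slot from dot [ 0.55073 -0.24636]
```

```bash
python3 -m inch '[[0,0,0.5,0,5.2],[0,0,1.5,0,5.2],[0,0,4,0,5.2],[0,0,8,0,5.2],[0,0,12,0,5.2],[0,0,14,0,5.2],[0,-3,14,0,5.2],[0,-7,14,0,5.2],[0,-11,14,0,5.2],[0,-15,14,0,5.2]]'
```

```text
time_s: 18.52
position: [0.532, -0.082, 0.1706]
tcp_rot: [[0.106, 0.994, 0.001], [0.994, -0.106, -0.001], [-0.0, 0.001, -1.0]]
force: [0.7, -0.3, -1.8]
opening: 0.689
grasp_force: 30.0
```

```bash
python3 -m inch '[[0.5,-4,0,0,5.2],[1,-8,0,0,5.2],[1.5,-12,0,0,5.2],[1.9,-15,0,0,5.2],[1.9,-16.4,0,0,5.2],[1.9,-16.4,-2,0,5.2],[1.9,-16.4,-4,0,5.2],[1.9,-16.4,-5,0,5.2],[1.9,-16.4,-5,0,5.2],[1.9,-16.4,-5,0,5.2]]'
python3 - <<'E'
from h import *
s=readout.read_state();print(s['position'])
c=cams.capture('wrist');cv2.imwrite('pics/w4.png',c['image'])
E
```

```text
time_s: 19.35
position: [0.5507, -0.2439, 0.1193]
tcp_rot: [[0.106, 0.994, -0.001], [0.994, -0.106, 0.001], [0.001, -0.001, -1.0]]
force: [0.1, -0.2, -1.6]
opening: 0.684
grasp_force: 30.0
[ 0.55074485 -0.24393333  0.11932403]
```

View pics/w4.png

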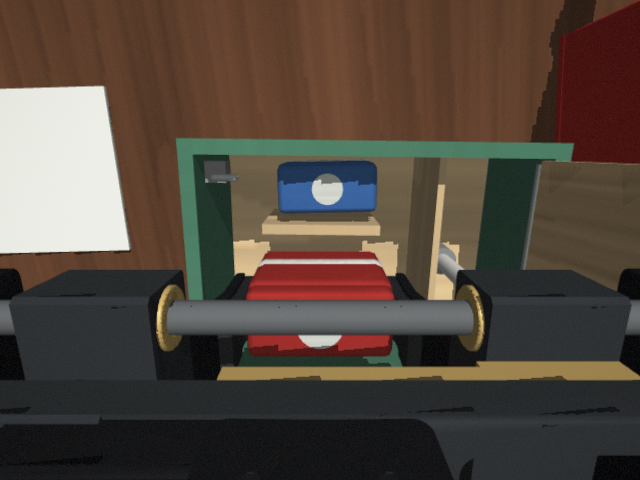

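The gripped tin is square above the middle compartment, with the tin spanning columns 249–390 and the near divider 263–379, so they are centred in x. Lowering gently with a 2 mm correction in y.

```bash
python3 -m inch '[[0,-0.2,0,0,5.2],[0,-0.2,-1,0,5.2],[0,-0.2,-2,0,5.2],[0,-0.2,-3,0,5.2],[0,-0.2,-4,0,5.2],[0,-0.2,-4.5,0,5.2],[0,-0.2,-4.5,0,5.2]]';python3 -m inch '[[0,0,-0.6,0,5.2],[0,0,-1.2,0,5.2],[0,0,-1.8,0,5.2],[0,0,-2.4,0,5.2],[0,0,-2.8,0,5.2],[0,0,-3.1,0,5.2],[0,0,-3.3,0,5.2],[0,0,-3.3,0,5.2]]'
```

```text
time_s: 19.98
position: [0.5499, -0.2461, 0.0724]
tcp_rot: [[0.107, 0.994, -0.003], [0.994, -0.107, 0.002], [0.002, -0.004, -1.0]]
force: [-0.7, 0.6, -1.7]
opening: 0.685
grasp_force: 30.0
time_s: 20.65
position: [0.5509, -0.2467, 0.0411]
tcp_rot: [[0.107, 0.994, -0.001], [0.994, -0.107, 0.0], [0.0, -0.001, -1.0]]
force: [0.1, 0.1, -0.8]
opening: 0.687
grasp_force: 30.0
```

```bash
python3 -m inch '[[0,0,-0.15,0,5.2],[0,0,-0.3,0,5.2],[0,0,-0.4,0,5.2],[0,0,-0.4,0,5.2]]';python3 -m inch '[[0,0,-0.1,0,5.2],[0,0,-0.15,0,5.2],[0,0,-0.15,0,5.2]]'
```

```text
time_s: 20.98
position: [0.5511, -0.2469, 0.0375]
tcp_rot: [[0.107, 0.994, -0.0], [0.994, -0.107, 0.0], [0.0, -0.0, -1.0]]
force: [-0.2, 0.0, -2.3]
opening: 0.688
grasp_force: 30.0
time_s: 21.23
position: [0.5511, -0.2468, 0.036]
tcp_rot: [[0.107, 0.994, -0.0], [0.994, -0.107, 0.0], [0.0, -0.0, -1.0]]
force: [0.0, -0.1, -2.2]
opening: 0.683
grasp_force: 30.0
```

```bash
python3 -m inch '[[0,0,-0.05,0,5.2],[0,0,-0.1,0,5.2],[0,0,-0.1,0,5.2]]';python3 -m inch '[[0,0,-0.05,0,5.2],[0,0,-0.1,0,5.2],[0,0,-0.1,0,5.2]]'
```

```text
time_s: 21.48
position: [0.5512, -0.2469, 0.0354]
tcp_rot: [[0.107, 0.994, 0.0], [0.994, -0.107, -0.0], [-0.0, 0.0, -1.0]]
force: [0.7, 0.7, 1.0]
opening: 0.684
grasp_force: 30.0
time_s: 21.73
position: [0.5512, -0.2469, 0.0353]
tcp_rot: [[0.107, 0.994, 0.0], [0.994, -0.107, -0.0], [-0.0, 0.0, -1.0]]
force: [-2.1, 0.9, 7.7]
opening: 0.69
grasp_force: 30.0
```

It is seated, with the floor reached at the expected height. Releasing and withdrawing.

```bash
python3 -m inch '[[0,0,0.1,0,6.3],[0,0,0.1,0,6.8],[0,0,0.1,0,7.4],[0,0,0.1,0,7.4],[0,0,0.1,0,7.4],[0,0,1,0,7.4],[0,0,3,0,7.4],[0,0,6,0,7.4],[0,0,9,0,7.4],[0,0,12,0,7.4]]';python3 -m inch '[[0,3,2,0,7.4],[-1,6,3,0,7.4],[-2,9,3,0,7.4],[-3,12,3,0,7.4],[-4,15,3,0,7.4],[-5,18,3,0,7.4],[-6,21,3,0,7.4],[-6,21,3,0,7.4],[-6,21,3,0,7.4]]'
python3 - <<'E'
from h import *
c=cams.capture('top');cv2.imwrite('pics/t4.png',cv2.resize(c['image'][160:300,440:600],None,fx=4,fy=4,interpolation=cv2.INTER_CUBIC))
d=cams.capture('scene')['image']
cv2.imwrite('pics/fin.png',np.hstack([cv2.resize(c['image'][160:300,440:600],(400,350)),cv2.resize(d[100:275,130:330],(400,350))]))
E
```

```text
time_s: 22.57
position: [0.5508, -0.2467, 0.1555]
tcp_rot: [[0.107, 0.994, -0.001], [0.994, -0.107, 0.0], [0.0, -0.001, -1.0]]
force: [0.4, 0.3, 0.3]
opening: 0.853
grasp_force: 0.0
time_s: 23.32
position: [0.4905, -0.0355, 0.1847]
tcp_rot: [[0.104, 0.995, 0.0], [0.995, -0.104, -0.0], [-0.0, 0.0, -1.0]]
force: [0.2, -0.5, 0.1]
opening: 0.848
grasp_force: 0.0
```

View pics/fin.png

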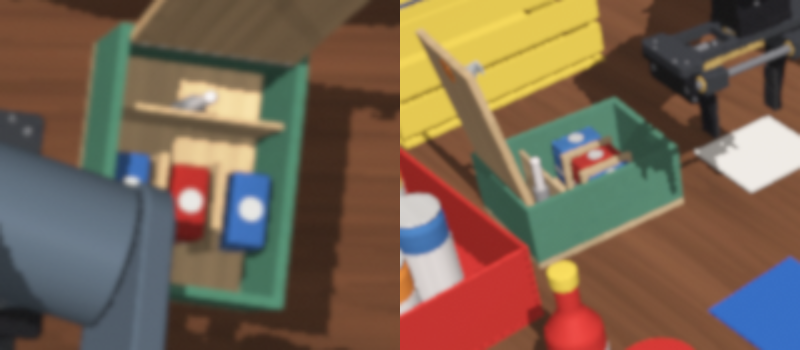

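The red tin stands upright at (190,200) between the two blue tins, the lid is fully open, and the arm touches nothing.

```bash
python3 -c "
from rig import bot
print(bot.hand_in())"
```

```text
the job is handed in; nothing more can be done
None
```

I handed the job in at about 23 s: the lid is fully open at its stop and the red tin stands upright in the middle compartment, regrasped on the mat as asked; I saw nothing else disturbed, though I did no final check of the rack, jar or mug, and no verdict came back.

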